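# Fetch the seal paste from the back of the stationery tray

## Robot

A 7-joint arm with a two-finger parallel gripper is mounted at the origin on the work surface. World frame = base frame: x ahead of the robot, y to its left, z up, the work surface at z = 0. Lengths are in m, angles in degrees, forces in N, time in s.
With the tool pointing down it reaches from about 0.425 to 0.875 m from the base axis. Payload 4.7 kg.
Tool frame: the origin (TCP) lies on the mounting face of the last link; the fingertips stand 182 mm ahead of it and the grasp point (between the pads) lies 164 mm ahead of it; z points along the fingers, x is the direction in which the jaws open and shut, and the axes are right-handed (so a half turn about z gives the same grasp; the last joint's range is limited). The gripper opens to 87 mm and grips with 3 to 60 N. Pads are 19 mm wide; open, the fingers measure 117 mm over their backs; the gripper's body (75 mm by 190 mm) begins 51 mm behind the grasp point.
Start: joints at [76.496, 18.392, -4.016, 83.108, 1.295, 78.541, -3.26], TCP at [0.161, -0.63, 0.405] pointing down, gripper open.
Joint ranges: [-163.93, 163.93], [-17.29, 119.83], [-79.2, 71.16], [3.27, 140.29], [-89.18, 269.18], [5.43, 117.66], [-154.24, 154.24]. Speed limits (degrees/s): [147.25, 147.25, 180, 180, 180, 180, 180].

## Interface

Orientations are given as [roll, pitch, yaw] about the fixed x, y, z axes, in that order (R = Rz(yaw) Ry(pitch) Rx(roll)).
In Python, from cell import status, cams, env, outline_of, landmark_of gives the robot as it stands. The module is installed in compiled form; this text tells all that it offers.
- The arm moves only by the tool jog_arm, never from a script. Its argument "rows" is a list of rows, each a list of 7 numbers: the closure, from 0 (fully open) to 1 (shut), then the shift along the tool's x, y, z in m, then the turn, a rotation vector about the tool's x, y, z in degrees. A call has 1 to 12 rows; each row shifts and turns the commanded pose from where the row before left it, along the tool's axes as they then stand; what a row does not reach is not made up. A row lasts 1/12 s, in which the tool goes at most 41.7 mm and 7.16 degrees, less where a joint would pass 70% of its speed; a pose out of reach is approached as far as the arm can. A call with a gripper value outside its range is refused whole. The fingers move at their own pace and stop on an object; "grip_force" is the grip in N (left out, the last holds). Time passes only in rows, so rows that do not move let the fingers close. It gives the time, the measured TCP pose, the force and the opening at its end, in the units of the state.
- status.get_obs(): the state, without advancing time (a new reading comes with each control period).
- cams.read_camera(name): name is "scene" or "top"; returns (picture, depth): 420x560x3 uint8, red, green, blue; 420x560 float32, m along the optical axis (not along the pixel's ray), 0 where there is no reading.
- cams.camera_params(name): a dict with "vfov" (degrees; the focal length in pixels is half the picture's height over the tangent of half this angle, whatever the lens; pixels are square), "cx", "cy" (the principal point, pixels), "k1" (the pictures are not rectified: a ray, as slopes to the right and down, at radius r is drawn at 1 + k1 r^2 times it, then the intrinsics apply), "eye" and "attitude" of the camera in the world. Camera axes: x right, y up, looking along -z (the intrinsics and any distortion apply to the point x, -y, -z); pixel columns grow to the right and rows downward; lengths in m; the calibration is good to about 2 mm. A picture is of the moment at which its call begins. camera_params takes no time and is no camera call.
- env.sign_off(): hands the job in, once; it reports no verdict.
Trained networks look in the newest picture that a camera, given by its name, has taken for a name from the list of things; names that differ only in an ending like _2 or _b are one class to them, and where a whole thing is asked for, a point or a joint stands for the part that bears it (a point fixed in the world has none). Each returns a list of dicts, best first, with "conf" (0 to 1); they miss things now and then, are a little off and sometimes report something else, mostly with a low value. They report only what shows in the picture. A call takes as long as a camera call. They do not tell look-alikes from the thing itself.
- outline_of(camera, name): "pixels" (420x560 bool, what is visible of it) and "box" ([left, top, right, bottom] in pixels, round what is visible of it).
- landmark_of(camera, name): "position" ([row, column] in pixels: a listed point, or the origin of a listed thing).
The state is a dict: "time_s": time; "qpos": joint angles; "joint_velocities": joint speeds; "effort": joint torques, N m; "tool_pos": TCP position; "tool_rot": TCP orientation; "force": force on the tool from outside, world axes, zero at the start; "wrist_torque": the same for the moment, N m; "grip_width": finger opening in m.
Only numpy, scipy, OpenCV 4.12 (cv2) and the standard library are available. Lean on these libraries where they do the work, as an engineer would, in place of code of your own. Each camera call takes 0.05 s, during which the arm holds its last target. There are 200 camera calls.

## Task

The ink painting is ready for its seal: the flat porcelain seal-paste box at the back of the stationery tray is wanted on the small round wooden stand, but the ink bottle, the water jar and the square wooden caddy crowd round it. First stand all three of them on the grey felt side mat, then lift out the paste box and set it in the middle of the round stand, and only then put the bottle, the jar and the caddy back in the tray, each upright on the very spot where it stood at the start. Set everything down without dropping or tipping it, and leave the stone seal and the paperweights on the painting where they are.

Things in the scene. Friction and masses are not known exactly. Their poses are not given: they have to be found in the camera images.
- ink_bottle_c (a point): Black plastic ink bottle with a blank white label, round, 54 mm across and 100 mm tall: straight side up to 68 mm, then a shoulder and a black screw cap 31 mm across. The point is on its axis, half-way up (50 mm above its underside); z up along the axis. 0.2 to 0.4 kg. Starts in the tray in one of three spots (front, left or right of the paste box).
- water_jar_c (a point): White porcelain water jar with thin blue bands and a knobbed lid (all one rigid piece), round, 56 mm across and 92 mm tall: straight side up to 66 mm, domed lid and small knob above. The point is on its axis, half-way up (46 mm above its underside); z up along the axis. 0.2 to 0.42 kg. Starts in the tray in one of the same three spots.
- caddy_c (a point): Square ink-stick caddy of brown wood with its stepped, knobbed lid on (one rigid piece): body 54 x 54 mm, straight up to 60 mm, then a lid of 46 mm and 34 mm steps and a small round knob, 92 mm tall in all. The point is in its middle, half-way up (46 mm above its underside); x and y are square to its flat sides, z up. 0.14 to 0.28 kg. Starts in the tray in one of the same three spots, its sides within about 12 degrees of the tray's.
- paste_box_c (a point): Flat round white porcelain seal-paste box with its lid on (one rigid piece), 60 mm across, 26 mm tall, straight side from 6 to 21 mm up. The point is in its middle (13 mm above its underside); z up. 0.11 to 0.22 kg. Starts at the back of the tray (the side away from the robot), in the middle, with the three tall things only 3 to 12 mm from it: one in front, one left, one right, centres about 66 mm away.
- tray: Fixed dark wooden stationery tray, 180 mm deep (x) and 220 mm wide (y), floor 8 mm thick, rim 6 mm thick and 16 mm high in all. Origin in the middle of its underside, on the desk; x points to its back, away from the robot, y to its left, z up. It lies to the robot's left or right. The things in it stand on its floor.
- side_mat: Fixed grey felt side mat, 150 mm (x) by 270 mm (y), 4 mm thick, lying flat on the desk on the other side from the tray and empty at the start. Origin in the middle of its underside; z up. There is room for the three tall things in a row along y.
- stand: Fixed small round wooden stand, flat on top, 92 mm across and 12 mm high. Origin in the middle of its underside, on the desk; z up. It stands on the desk straight ahead of the robot, nearer or farther than the seal.
- seal_c (a point): Bystander: upright square stone seal, 26 x 26 mm, 62 mm tall, loose on the desk, straight ahead of the robot. The point is in its middle (31 mm up); z up. Leave it alone.
- paperweight_c (a point): Bystander: dark wooden paperweight bar, 30 mm (x) x 180 mm (y) x 22 mm, lying loose along the far edge of the painting, between the stand and the robot; a like bar on the near edge is fixed. The point is its centre. Leave it alone.
Not all that is in view belongs to the job. What is shaped like the part that bears paste_box_c but black or purple is not meant.

How it is judged:
By the outcome, as a careful person would: the job done as asked, in the order asked, and still so for the second after the job is handed in, with the robot touching nothing.
It also fails if it takes over 128 s, if anything falls off the work surface, if the arm or the gripper's body presses on something with over 40 N, if the wrist force passes 120 N, or if a joint passes its speed limit or range.

## Working session

There is one attempt and no reset: what is moved stays moved. The work goes in short steps, Python scripts to look and compute and a tool call to move; the robot and the scene stay as the last step left them, time stands still between calls to the robot, and variables do not carry over. Pictures are saved under pics/ and viewed, about 12 in all and at most 16, crops included, and the job is handed in when it is done.

Besides the shell and the picture viewer there is one more tool, called by a JSON object that holds its "fn" and its "kwargs", one argument or row to a line. jog_arm: Moves the arm, as the interface text tells. Its arguments: {"type":"object","properties":{"rows":{"type":"array"},"grip_force":{"type":"number"}},"required":["rows"]}

```bash
ls; mkdir -p pics
cat > h.py <<'E'
import numpy as np, cv2
from scipy.spatial.transform import Rotation as R
from cell import status, cams, env, outline_of, landmark_of
def P(c): return cams.camera_params(c)
def rot(p):
    a=np.array(p["attitude"],float)
    return a if a.shape==(3,3) else R.from_euler('xyz',a,degrees=True).as_matrix()
def ray(c,rc):
    p=P(c); f=210/np.tan(np.radians(p["vfov"]/2))
    d=np.array([(rc[1]-p["cx"])/f,(rc[0]-p["cy"])/f]); s=d.copy()
    for _ in range(20): s=d/(1+p["k1"]*(s@s))
    return np.array(p["eye"]), rot(p)@np.array([s[0],-s[1],-1])
def atz(c,rc,z):
    e,d=ray(c,rc); return e+d*(z-e[2])/d[2]
def cloud(c,depth):
    p=P(c); f=210/np.tan(np.radians(p["vfov"]/2))
    v,u=np.mgrid[0:420,0:560]; d=np.stack([(u-p["cx"])/f,(v-p["cy"])/f],-1); s=d.copy()
    for _ in range(20): s=d/(1+p["k1"]*(s**2).sum(-1,keepdims=True))
    q=np.dstack([s[...,0],-s[...,1],-np.ones((420,560))])*depth[...,None]
    return q@rot(p).T+np.array(p["eye"])
def save(c,n):
    im,d=cams.read_camera(c); cv2.imwrite(f"pics/{n}.png",im[...,::-1]); return im,d
E
python3 - <<'E'
from h import *
np.set_printoptions(precision=4,suppress=True)
for c in("scene","top"):
    print(c,P(c)); save(c,c+"0")
    for n,z in dict(ink_bottle_c=.058,water_jar_c=.054,caddy_c=.054,paste_box_c=.021,tray=0,side_mat=0,stand=0,seal_c=.031,paperweight_c=.011).items():
        for r in landmark_of(c,n)[:3]: print(n,round(r["conf"],2),np.round(r["position"]),atz(c,r["position"],z))
print(status.get_obs())
E
```

```text
pics
scene {'vfov': 47.75489117151744, 'cx': 273.1418435993483, 'cy': 208.5506068290424, 'k1': -0.0008040525827182878, 'eye': array([1.0518, 0.3595, 0.8946]), 'attitude': array([ 39.1513,  -0.0266, 127.1026])}
ink_bottle_c 0.84 [205. 215.] [ 0.5803 -0.164   0.058 ]
water_jar_c 0.87 [174. 224.] [ 0.4932 -0.213   0.054 ]
water_jar_c 0.4 [199. 207.] [ 0.5763 -0.1932  0.054 ]
caddy_c 0.97 [174. 190.] [ 0.5401 -0.2805  0.054 ]
paste_box_c 0.93 [148. 170.] [ 0.4831 -0.4117  0.021 ]
paste_box_c 0.84 [153. 268.] [ 0.3423 -0.1932  0.021 ]
paste_box_c 0.61 [196. 205.] [ 0.5522 -0.225   0.021 ]
tray 0.68 [270. 244.] [ 0.6486 -0.0254  0.    ]
tray 0.62 [192. 218.] [ 0.5104 -0.2233  0.    ]
tray 0.43 [231. 289.] [ 0.502  -0.0101  0.    ]
side_mat 0.9 [306. 379.] [0.5457 0.2548 0.    ]
stand 0.75 [230. 288.] [ 0.5011 -0.0137  0.    ]
stand 0.5 [266. 248.] [ 0.6356 -0.0257  0.    ]
seal_c 0.68 [266. 246.] [ 0.6537 -0.0152  0.031 ]
seal_c 0.16 [175. 222.] [ 0.4819 -0.2311  0.031 ]
paperweight_c 0.74 [194. 315.] [ 0.3788 -0.0194  0.011 ]
top {'vfov': 46.43681475744058, 'cx': 277.2733904668992, 'cy': 
[... 694 characters left out ...]
97. 169.] [0.5395 0.2483 0.    ]
stand 0.69 [209. 270.] [ 0.5106 -0.0108  0.    ]
seal_c 0.56 [152. 269.] [ 0.651 -0.006  0.031]
paperweight_c 0.81 [255. 271.] [ 0.3926 -0.0132  0.011 ]
{'time_s': 1.0, 'qpos': array([76.4948, 18.3928, -4.0193, 83.1059,  1.2935, 78.5403, -3.2598]), 'joint_velocities': array([-0.0063,  0.0042, -0.0554, -0.0721,  0.0199, -0.062 , -0.0326]), 'effort': array([ -0.    , -49.1113,  -0.403 , -31.2774,  -0.0638,   0.0336,
         0.    ]), 'tool_pos': array([ 0.1607, -0.6298,  0.4048]), 'tool_rot': array([179.9999,  -0.006 , -75.6832]), 'force': array([ 0.0971, -0.7136, -0.536 ]), 'wrist_torque': array([-0.0157, -0.0174, -0.021 ]), 'grip_width': 0.08703738344964483}
```

View images.

View pics/scene0.png

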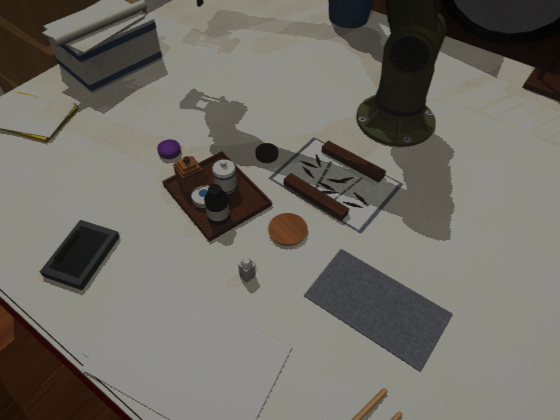

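View pics/top0.png

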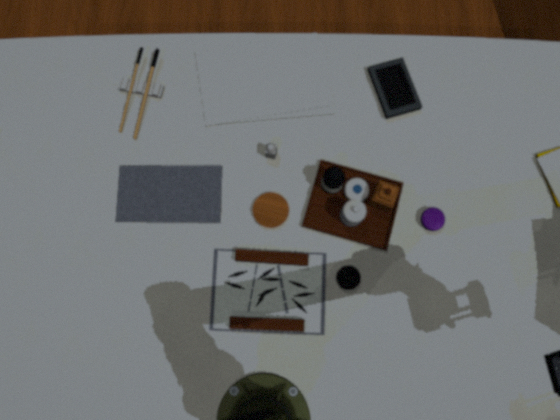

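```bash
cat > meas.py <<'E'
from h import *
from scipy.optimize import least_squares
np.set_printoptions(precision=4,suppress=True)
def side(pts,c,r,z0,z1,sq=False):
    """fit vertical cylinder (or square prism, half side r) to surface points"""
    p=pts[(pts[:,2]>z0)&(pts[:,2]<z1)]; p=p[np.hypot(*(p[:,:2]-c[:2]).T)<r*1.6]
    if sq:
        def f(x):
            d=p[:,:2]-x[:2]; a=x[2]; l=np.abs(np.c_[d@[np.cos(a),np.sin(a)],d@[-np.sin(a),np.cos(a)]]); return l.max(1)-r
        best=min((least_squares(f,[c[0],c[1],a],loss='soft_l1',f_scale=.002) for a in np.radians([-30,-15,0,15,30])),key=lambda s:s.cost)
    else: best=least_squares(lambda x:np.hypot(*(p[:,:2]-x).T)-r,c[:2],loss='soft_l1',f_scale=.002)
    return len(p),best.x,np.sqrt(np.mean(best.fun**2)) if len(p) else None
def clouds():
    out={}
    for c in("scene","top"):
        im,d=cams.read_camera(c); X=cloud(c,d); out[c]=(im,X,d>0)
    return out
E
python3 - <<'E'
from meas import *
C=clouds()
S=np.vstack([C[c][1][C[c][2]] for c in C])
for c in C:
    X=C[c][1]; print(c,'table z',np.median(X[200:230,290:300,2] if c=='top' else X[340:380,150:250,2]))
A=[('bottle',(.576,-.163),.027,.015,.074,0),('jar',(.495,-.211),.028,.015,.072,0),('caddy',(.54,-.284),.027,.015,.066,1),('paste',(.556,-.221),.03,.014,.029,0),('stand',(.505,-.012),.046,.004,.0115,0)]
for n,c,r,a,b,sq in A:
    for cam in ('scene','top'):
        print(n,cam,side(C[cam][1][C[cam][2]],np.array(c),r,a,b,sq))
        X=C[cam][1][C[cam][2]]; q=X[np.hypot(*(X[:,:2]-c).T)<r*1.2]
        zt=q[:,2].max(); t=q[q[:,2]>zt-.008]; print('    top z',zt,len(t),(t.min(0)+t.max(0))/2,np.ptp(t,0))
# tray / mat outlines
for n,z in(('tray',.016),('side_mat',.004),('stand',.012)):
  for cam in('top','scene'):
    o=outline_of(cam,n)
    for r in o[:2]:
        m=r["pixels"].astype(np.uint8); k=max(cv2.findContours(m,0,2)[0],key=cv2.contourArea)[:,0]
        w=np.array([atz(cam,(v,u),z)[:2] for u,v in k]); print(n,cam,r["conf"],cv2.minAreaRect((w*1000).astype(np.float32)))
E
```

```text
scene table z 0.004330358349230012
top table z 0.0014713439701280473
bottle scene (391, array([ 0.5735, -0.1645]), np.float64(0.0037591394202491726))
    top z 0.11130532325289999 127 [ 0.5738 -0.1635  0.1073] [0.0303 0.0305 0.008 ]
bottle top (177, array([ 0.5748, -0.1647]), np.float64(0.007147095630256646))
    top z 0.11315237626948327 123 [ 0.5739 -0.1651  0.1092] [0.0301 0.0306 0.0079]
jar scene (309, array([ 0.4911, -0.2123]), np.float64(0.0025417189779913633))
    top z 0.10234803492074906 28 [ 0.4936 -0.2107  0.0986] [0.0141 0.0129 0.0075]
jar top (161, array([ 0.4974, -0.2115]), np.float64(0.006592938458233321))
    top z 0.10342055488491608 31 [ 0.4912 -0.2124  0.0998] [0.012  0.0139 0.0072]
caddy scene (417, array([ 0.5354, -0.2899, -0.3582]), np.float64(0.004852565652324351))
    top z 0.1030370715237714 26 [ 0.5359 -0.2891  0.0991] [0.014  0.0153 0.0079]
caddy top (213, array([ 0.5395, -0.2805, -0.3214]), np.float64(0.005607670504622992))
    top z 0.10255684427485279 29 [ 0.536  -0.2893  0.0987] [0.0147 0.014  0.0077]
paste scene (95, array([ 0.555 , -0.2351]), np.float
[... 476 characters left out ...]
oat64(0.017708752577240725))
    top z 0.02197058633913751 309 [ 0.5039 -0.0116  0.018 ] [0.0886 0.0876 0.008 ]
tray top 0.88 ((520.3504638671875, -218.84188842773438), (221.6016082763672, 182.96035766601562), 74.40220642089844)
tray scene 0.61 ((524.3623046875, -214.3989715576172), (230.3743896484375, 184.05384826660156), 74.45536804199219)
side_mat top 0.78 ((550.5938110351562, 250.72186279296875), (272.794677734375, 150.72116088867188), 89.68366241455078)
side_mat scene 0.73 ((547.7020874023438, 249.43325805664062), (271.4735107421875, 154.1768798828125), 89.97225952148438)
stand top 0.59 ((505.7763366699219, -11.571453094482422), (91.76803588867188, 87.7953872680664), 0.3220774233341217)
```

The pictures show, in the top view, the tray around (200,352) with bottle left (180,332), caddy right (193,384), jar in front (211,352), paste box (190,354). The stand is at (209,270), the mat at (197,169), and a purple and a black decoy lie outside. Stereo and depth agree, and the mutual distances are about 66 mm. Tray yaw is about -15.6° and caddy yaw about -20°.

{"fn": "jog_arm", "kwargs": {
  "rows": [
    [0,0,0,0,0,0,-6.67],
    [0,0,0,0,0,0,-6.67],
    [0,0,0,0,0,0,-6.67],
    [0,0,0,0,0,0,-6.67],
    [0,0,0,0,0,0,-6.67],
    [0,0,0,0,0,0,-6.67],
    [0,0,0,0,0,0,-6.67],
    [0,0,0,0,0,0,-6.67],
    [0,0,0,0,0,0,-6.67]
  ],
  "grip_force": 30
}}

```text
time_s: 2.15
tool_pos: [0.1607, -0.6298, 0.4048]
tool_rot: [180.0, 0.0, -15.3]
force: [-0.3, 1.2, 0.5]
grip_width: 0.087
```

{"fn": "jog_arm", "kwargs": {
  "rows": [
    [0,0.017,-0.035,0,0,0,0],
    [0,0.017,-0.035,0,0,0,0],
    [0,0.017,-0.035,0,0,0,0],
    [0,0.017,-0.035,0,0,0,0],
    [0,0.017,-0.035,0,0,0,0],
    [0,0.017,-0.035,0,0,0,0],
    [0,0.017,-0.035,0,0,0,0],
    [0,0.017,-0.035,0,0,0,0],
    [0,0.017,-0.035,0,0,0,0],
    [0,0.017,-0.035,0,0,0,0],
    [0,0.017,-0.035,0,0,0,0],
    [0,0.017,-0.035,0,0,0,0]
  ]
}}

```text
time_s: 3.15
tool_pos: [0.4713, -0.2788, 0.4051]
tool_rot: [180.0, -0.0, -15.7]
force: [0.6, -1.1, -0.6]
grip_width: 0.0867
```

{"fn": "jog_arm", "kwargs": {
  "rows": [
    [0,0.017,-0.035,0,0,0,0],
    [0,0.017,-0.035,0,0,0,0],
    [0,0.017,-0.035,0,0,0,0],
    [0,0.017,-0.035,0,0,0,0],
    [0,0,0,0,0,0,0],
    [0,0,0,0,0,0,0]
  ]
}}

```text
time_s: 3.65
tool_pos: [0.5749, -0.1609, 0.4047]
tool_rot: [-179.9, 0.0, -15.3]
force: [-0.5, -0.8, 0.4]
grip_width: 0.087
```

```bash
cat > go.py <<'E'
# usage: go.py x y z yaw  (z of grasp point) -> tool-axes shift and turn about z
import sys; from h import *
s=status.get_obs(); t=np.array([float(a) for a in sys.argv[1:5]])
r=R.from_euler('xyz',s["tool_rot"],degrees=True)
g=s["tool_pos"]+r.apply([0,0,.164])
print('t',round(s["time_s"],2),'grasp',g.round(4),'rot',s["tool_rot"].round(2),'w',round(s["grip_width"],4),'F',s["force"].round(1))
print('shift',r.inv().apply(t[:3]-g).round(4),'turn',round(-(t[3]-s["tool_rot"][2]),2))
E
python3 go.py .574 -.1643 .064 -15.6
```

```text
t 3.65 grasp [ 0.575  -0.1607  0.2407] rot [-179.92    0.    -15.31] w 0.087 F [-0.5 -0.8  0.4]
shift [0.     0.004  0.1767] turn 0.29
```

{"fn": "jog_arm", "kwargs": {
  "rows": [
    [0,0,0.0035,0.0,0,0,0],
    [0,0,0,0.035,0,0,0],
    [0,0,0,0.035,0,0,0],
    [0,0,0,0.03,0,0,0],
    [0,0,0,0.02,0,0,0],
    [0,0,0,0.02,0,0,0],
    [0,0,0,0.02,0,0,0],
    [0,0,0,0.0165,0,0,0],
    [0,0,0,0,0,0,0],
    [0,0,0,0,0,0,0]
  ]
}}

```text
time_s: 4.48
tool_pos: [0.5716, -0.1695, 0.2277]
tool_rot: [179.9, 0.1, -15.8]
force: [0.2, 0.1, 1.0]
grip_width: 0.0872
```

```bash
python3 go.py .574 -.1643 .064 -15.6
```

```text
t 4.48 grasp [ 0.5713 -0.1695  0.0637] rot [ 1.7994e+02  1.1000e-01 -1.5830e+01] w 0.0872 F [0.2 0.1 1. ]
shift [ 0.0012 -0.0058 -0.0003] turn -0.23
```

{"fn": "jog_arm", "kwargs": {
  "rows": [
    [0,0,0,0,0,0,0],
    [0,0,0,0,0,0,0],
    [0,0,0,0,0,0,0]
  ]
}}

```text
time_s: 4.73
tool_pos: [0.5732, -0.1679, 0.2297]
tool_rot: [180.0, -0.1, -15.7]
force: [-0.3, -0.0, -0.0]
grip_width: 0.087
```

```bash
python3 - <<'E'
from h import *
for i in range(4):
    save("top","b1"); print(status.get_obs()["tool_pos"].round(4), status.get_obs()["tool_rot"].round(2))
E
python3 go.py .574 -.1643 .064 -15.6
```

```text
[ 0.5731 -0.1677  0.2295] [ 1.7997e+02 -1.2000e-01 -1.5670e+01]
[ 0.5731 -0.1676  0.2293] [ 1.7998e+02 -1.0000e-01 -1.5660e+01]
[ 0.573  -0.1675  0.229 ] [ 1.7998e+02 -7.0000e-02 -1.5660e+01]
[ 0.5729 -0.1674  0.2288] [ 1.7998e+02 -5.0000e-02 -1.5650e+01]
t 4.93 grasp [ 0.573  -0.1675  0.0648] rot [ 1.7998e+02 -5.0000e-02 -1.5650e+01] w 0.0875 F [-0.6  0.5 -0.7]
shift [ 0.0001 -0.0034  0.0008] turn -0.05
```

{"fn": "jog_arm", "kwargs": {
  "rows": [
    [0,0,-0.0035,0.0,0,0,0],
    [0,0,0,0,0,0,0],
    [0,0,0,0,0,0,0],
    [0.3,0,0,0,0,0,0],
    [0.4,0,0,0,0,0,0],
    [1,0,0,0,0,0,0],
    [1,0,0,0,0,0,0],
    [1,0,0,0,0,0,0],
    [1,0,0,0,0,0,0],
    [1,0,0,0,0,0,0]
  ],
  "grip_force": 30
}}

```text
time_s: 5.77
tool_pos: [0.5742, -0.1643, 0.2286]
tool_rot: [180.0, -0.1, -15.7]
force: [2.7, -0.3, -0.7]
grip_width: 0.0528
```

```bash
python3 go.py .55 .34 .16 -15.6
```

```text
t 5.77 grasp [ 0.5746 -0.1644  0.0646] rot [ 1.800e+02 -1.200e-01 -1.566e+01] w 0.0528 F [ 2.7 -0.3 -0.7]
shift [-0.1596 -0.479  -0.0958] turn -0.06
```

{"fn": "jog_arm", "kwargs": {
  "rows": [
    [1,0,0,-0.01,0,0,0],
    [1,0,0,-0.02,0,0,0],
    [1,0,0,-0.025,0,0,0],
    [1,0,0,-0.025,0,0,0],
    [1,0,0,-0.02,0,0,0],
    [1,-0.0034,-0.0103,0,0,0,0],
    [1,-0.008,-0.0239,0,0,0,0],
    [1,-0.0114,-0.0342,0,0,0,0],
    [1,-0.0114,-0.0342,0,0,0,0],
    [1,-0.0114,-0.0342,0,0,0,0],
    [1,-0.0114,-0.0342,0,0,0,0],
    [1,-0.0114,-0.0342,0,0,0,0]
  ]
}}

```text
time_s: 6.77
tool_pos: [0.5616, 0.0545, 0.3266]
tool_rot: [179.9, 0.2, -15.6]
force: [-0.4, 0.2, -3.6]
grip_width: 0.0531
```

{"fn": "jog_arm", "kwargs": {
  "rows": [
    [1,-0.0114,-0.0342,0,0,0,0],
    [1,-0.0114,-0.0342,0,0,0,0],
    [1,-0.0114,-0.0342,0,0,0,0],
    [1,-0.0114,-0.0342,0,0,0,0],
    [1,-0.0114,-0.0342,0,0,0,0],
    [1,-0.0114,-0.0342,0,0,0,0],
    [1,-0.0114,-0.0342,0,0,0,0],
    [1,-0.008,-0.0239,0,0,0,0],
    [1,-0.0034,-0.0103,0,0,0,0],
    [1,0,0,0,0,0,0],
    [1,0,0,0,0,0,0],
    [1,0,0,0,0,0,0]
  ]
}}

```text
time_s: 7.77
tool_pos: [0.5495, 0.3384, 0.327]
tool_rot: [179.8, 0.0, -15.8]
force: [0.4, -0.4, -3.4]
grip_width: 0.0531
```

```bash
python3 go.py .55 .34 .061 -15.6
```

```text
t 7.77 grasp [0.5493 0.3379 0.163 ] rot [ 1.7983e+02  3.0000e-02 -1.5750e+01] w 0.0531 F [ 0.4 -0.4 -3.4]
shift [ 0.0002 -0.0025  0.102 ] turn -0.15
```

{"fn": "jog_arm", "kwargs": {
  "rows": [
    [1,0,0,0.02,0,0,0],
    [1,0,0,0.025,0,0,0],
    [1,0,0,0.02,0,0,0],
    [1,0,0,0.015,0,0,0],
    [1,0,0,0.01,0,0,0],
    [1,0,0,0.007,0,0,0],
    [1,0,0,0.004,0,0,0],
    [1,0,0,0.0015,0,0,0],
    [1,0,0,0,0,0,0],
    [1,0,0,0,0,0,0],
    [1,0,0,0,0,0,0],
    [1,0,0,0,0,0,0]
  ]
}}

```text
time_s: 8.77
tool_pos: [0.5494, 0.3404, 0.2265]
tool_rot: [-180.0, -0.1, -15.6]
force: [0.4, -0.4, -4.1]
grip_width: 0.0526
```

```bash
python3 go.py .55 .34 .061 -15.6
```

```text
t 8.77 grasp [0.5496 0.3404 0.0625] rot [-1.7996e+02 -6.0000e-02 -1.5650e+01] w 0.0526 F [ 0.4 -0.4 -4.1]
shift [0.0005 0.0003 0.0015] turn -0.05
```

{"fn": "jog_arm", "kwargs": {
  "rows": [
    [1,0,0,0.001,0,0,0],
    [1,0,0,0,0,0,0],
    [0.7,0,0,0,0,0,0],
    [0,0,0,0,0,0,0],
    [0,0,0,0,0,0,0],
    [0,0,0,0,0,0,0],
    [0,0,0,-0.02,0,0,0],
    [0,0,0,-0.03,0,0,0],
    [0,0,0,-0.03,0,0,0],
    [0,0,0,-0.02,0,0,0]
  ]
}}

```text
time_s: 9.6
tool_pos: [0.5495, 0.3409, 0.3283]
tool_rot: [-179.8, -0.1, -15.6]
force: [0.6, 0.7, 0.3]
grip_width: 0.0856
```

{"fn": "jog_arm", "kwargs": {
  "rows": [
    [0,0.00585,0.0342,0,0,0,0],
    [0,0.00585,0.0342,0,0,0,0],
    [0,0.00585,0.0342,0,0,0,0],
    [0,0.00585,0.0342,0,0,0,0],
    [0,0.00585,0.0342,0,0,0,0],
    [0,0.00585,0.0342,0,0,0,0],
    [0,0.00585,0.0342,0,0,0,0],
    [0,0.00585,0.0342,0,0,0,0],
    [0,0.00585,0.0342,0,0,0,0],
    [0,0.00585,0.0342,0,0,0,0],
    [0,0.00585,0.0342,0,0,0,0],
    [0,0.00585,0.0342,0,0,0,0]
  ]
}}

```text
time_s: 10.6
tool_pos: [0.5058, -0.0754, 0.3256]
tool_rot: [180.0, -0.1, -15.6]
force: [0.6, 0.9, -0.7]
grip_width: 0.0867
```

{"fn": "jog_arm", "kwargs": {
  "rows": [
    [0,0.00585,0.0342,0,0,0,0],
    [0,0.00585,0.0342,0,0,0,0],
    [0,0.00585,0.0342,0,0,0,0],
    [0,0.0041,0.0239,0,0,0,0],
    [0,0.0017,0.0103,0,0,0,0],
    [0,0,0,0,0,0,0],
    [0,0,0,0,0,0,0],
    [0,0,0,0,0,0,0],
    [0,0,0,0,0,0,0],
    [0,0,0,0,0,0,0]
  ]
}}

```text
time_s: 11.43
tool_pos: [0.4921, -0.2102, 0.3249]
tool_rot: [-180.0, -0.0, -15.5]
force: [-0.5, 0.3, 0.1]
grip_width: 0.0872
```

```bash
python3 go.py .492 -.212 .062 -15.6
python3 - <<'E'
from meas import *
C=clouds()
for cam in C:
    im,X,ok=C[cam]; X=X[ok]; cv2.imwrite(f"pics/{cam}1.png",im[...,::-1])
    for n,c in(('bottle',(.55,.34)),('caddy',(.536,-.289)),('jar',(.492,-.211))):
        q=X[np.hypot(*(X[:,:2]-c).T)<.025]; q=q[q[:,2]<.115]; zt=q[:,2].max(); t=q[q[:,2]>zt-.008]; print(cam,n,zt.round(4),len(t),((t.min(0)+t.max(0))/2).round(4))
E
```

```text
t 11.43 grasp [ 0.4922 -0.2102  0.1609] rot [-1.7999e+02 -1.0000e-02 -1.5480e+01] w 0.0872 F [-0.5  0.3  0.1]
shift [0.0003 0.0018 0.0989] turn 0.12
scene bottle 0.1081 207 [0.5473 0.3401 0.1042]
scene caddy 0.1026 26 [ 0.5362 -0.2885  0.0987]
scene jar 0.1035 21 [ 0.4921 -0.21    0.1   ]
top bottle 0.1117 100 [0.5479 0.3397 0.1077]Traceback (most recent call last):
  File "<stdin>", line 6, in <module>
    return umr_maximum(a, axis, None, out, keepdims, initial, where)
ValueError: zero-size array to reduction operation maximum which has no identity
```

View pics/scene1.png

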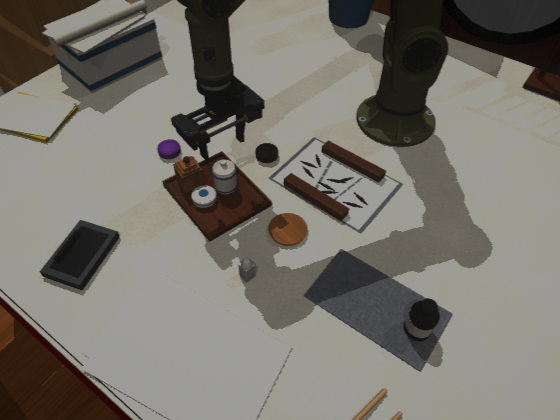

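Bottle stands upright on the mat at (420,318); the gripper is above the jar at (225,170).

{"fn": "jog_arm", "kwargs": {
  "rows": [
    [0,0,0.0005,0.03,0,0,0],
    [0,0,0,0.03,0,0,0],
    [0,0,0,0.02,0,0,0],
    [0,0,0,0.012,0,0,0],
    [0,0,0,0.007,0,0,0],
    [0,0,0,0,0,0,0],
    [0,0,0,0,0,0,0],
    [0,0,0,0,0,0,0],
    [0,0,0,0,0,0,0]
  ]
}}

```text
time_s: 12.28
tool_pos: [0.4922, -0.2128, 0.2271]
tool_rot: [180.0, -0.1, -15.7]
force: [0.8, -0.0, 0.1]
grip_width: 0.0874
```

{"fn": "jog_arm", "kwargs": {
  "rows": [
    [0.3,0,0,0,0,0,0],
    [0.4,0,0,0,0,0,0],
    [1,0,0,0,0,0,0],
    [1,0,0,0,0,0,0],
    [1,0,0,0,0,0,0],
    [1,0,0,0,0,0,0],
    [1,0,0,0,0,0,0]
  ]
}}

```text
time_s: 12.87
tool_pos: [0.4918, -0.2126, 0.2259]
tool_rot: [180.0, -0.1, -15.7]
force: [2.0, -0.8, -0.2]
grip_width: 0.0553
```

```bash
python3 go.py .55 .25 .16 -15.6
```

```text
t 12.87 grasp [ 0.492  -0.2127  0.0619] rot [ 1.7999e+02 -7.0000e-02 -1.5650e+01] w 0.0553 F [ 2.  -0.8 -0.2]
shift [-0.0689 -0.4612 -0.0982] turn -0.05
```

{"fn": "jog_arm", "kwargs": {
  "rows": [
    [1,0,0,-0.01,0,0,0],
    [1,0,0,-0.02,0,0,0],
    [1,0,0,-0.025,0,0,0],
    [1,0,0,-0.025,0,0,0],
    [1,0,0,-0.02,0,0,0],
    [1,-0.0015,-0.0103,0,0,0,0],
    [1,-0.0036,-0.0239,0,0,0,0],
    [1,-0.0051,-0.0342,0,0,0,0],
    [1,-0.0051,-0.0342,0,0,0,0],
    [1,-0.0051,-0.0342,0,0,0,0],
    [1,-0.0051,-0.0342,0,0,0,0],
    [1,-0.0051,-0.0342,0,0,0,0]
  ]
}}

```text
time_s: 13.87
tool_pos: [0.5165, -0.0044, 0.3248]
tool_rot: [180.0, 0.1, -15.6]
force: [-0.1, 0.2, -2.4]
grip_width: 0.0557
```

{"fn": "jog_arm", "kwargs": {
  "rows": [
    [1,-0.0051,-0.0342,0,0,0,0],
    [1,-0.0051,-0.0342,0,0,0,0],
    [1,-0.0051,-0.0342,0,0,0,0],
    [1,-0.0051,-0.0342,0,0,0,0],
    [1,-0.0051,-0.0342,0,0,0,0],
    [1,-0.0051,-0.0342,0,0,0,0],
    [1,-0.0041,-0.0274,0,0,0,0],
    [1,-0.0026,-0.0171,0,0,0,0],
    [1,-0.001,-0.0068,0,0,0,0],
    [1,0,0,0,0,0,0],
    [1,0,0,0,0,0,0],
    [1,0,0,0,0,0,0]
  ]
}}

```text
time_s: 14.87
tool_pos: [0.55, 0.2487, 0.3251]
tool_rot: [179.9, 0.0, -15.8]
force: [0.3, -0.6, -2.0]
grip_width: 0.0556
```

{"fn": "jog_arm", "kwargs": {
  "rows": [
    [1,0,0,0.02,0,0,0],
    [1,0,0,0.025,0,0,0],
    [1,0,0,0.02,0,0,0],
    [1,0,0,0.015,0,0,0],
    [1,0,0,0.01,0,0,0],
    [1,0,0,0.007,0,0,0],
    [1,0,0,0.004,0,0,0],
    [1,0,0,0.0015,0,0,0],
    [1,0,0,0,0,0,0],
    [1,0,0,0,0,0,0],
    [1,0,0,0,0,0,0],
    [1,0,0,0,0,0,0]
  ]
}}

```text
time_s: 15.87
tool_pos: [0.55, 0.2508, 0.2239]
tool_rot: [-180.0, -0.1, -15.7]
force: [-0.1, -1.0, -2.4]
grip_width: 0.0555
```

```bash
python3 go.py .55 .25 .0583 -15.6
```

```text
t 15.87 grasp [0.5502 0.2509 0.0599] rot [-1.7997e+02 -6.0000e-02 -1.5650e+01] w 0.0555 F [-0.1 -1.  -2.4]
shift [0.0001 0.0009 0.0016] turn -0.05
```

{"fn": "jog_arm", "kwargs": {
  "rows": [
    [1,0,0,0.001,0,0,0],
    [1,0,0,0,0,0,0],
    [0.7,0,0,0,0,0,0],
    [0,0,0,0,0,0,0],
    [0,0,0,0,0,0,0],
    [0,0,0,0,0,0,0],
    [0,0,0,-0.02,0,0,0],
    [0,0,0,-0.03,0,0,0],
    [0,0,0,-0.03,0,0,0],
    [0,0,0,-0.02,0,0,0]
  ]
}}

```text
time_s: 16.7
tool_pos: [0.5501, 0.2514, 0.3254]
tool_rot: [-179.9, -0.2, -15.6]
force: [1.3, 1.4, 0.0]
grip_width: 0.0859
```

{"fn": "jog_arm", "kwargs": {
  "rows": [
    [0,0.0086,0.0342,0,0,0,0],
    [0,0.0086,0.0342,0,0,0,0],
    [0,0.0086,0.0342,0,0,0,0],
    [0,0.0086,0.0342,0,0,0,0],
    [0,0.0086,0.0342,0,0,0,0],
    [0,0.0086,0.0342,0,0,0,0],
    [0,0.0086,0.0342,0,0,0,0],
    [0,0.0086,0.0342,0,0,0,0],
    [0,0.0086,0.0342,0,0,0,0],
    [0,0.0086,0.0342,0,0,0,0],
    [0,0.0086,0.0342,0,0,0,0],
    [0,0.0086,0.0342,0,0,0,0]
  ]
}}

```text
time_s: 17.7
tool_pos: [0.5382, -0.174, 0.3229]
tool_rot: [180.0, -0.1, -15.6]
force: [-0.2, 0.0, -1.1]
grip_width: 0.0869
```

{"fn": "jog_arm", "kwargs": {
  "rows": [
    [0,0.0086,0.0342,0,0,0,0],
    [0,0.0086,0.0342,0,0,0,0],
    [0,0.0069,0.0274,0,0,0,0],
    [0,0.0043,0.0171,0,0,0,0],
    [0,0,0,0,0,0,0],
    [0,0,0,0,0,0,0],
    [0,0,0,0,0,0,0],
    [0,0,0,0,0,0,0]
  ]
}}

```text
time_s: 18.37
tool_pos: [0.536, -0.2863, 0.3225]
tool_rot: [-180.0, -0.0, -15.5]
force: [-0.2, 1.1, -0.9]
grip_width: 0.087
```

```bash
python3 go.py .536 -.2895 .058 -20
python3 - <<'E'
from meas import *
im,d=save("scene","scene2"); X=cloud("scene",d)[d>0]
for n,c in(('bottle',(.55,.34)),('jar',(.55,.25)),('caddy',(.536,-.289)),('paste',(.556,-.228))):
    q=X[np.hypot(*(X[:,:2]-c).T)<.028]; q=q[q[:,2]<.115]; zt=q[:,2].max(); t=q[q[:,2]>zt-.008]; print(n,zt.round(4),len(t),((t.min(0)+t.max(0))/2).round(4))
for z0,z1 in((.02,.045),(.03,.06),(.02,.06)): print(side(X,np.array([.536,-.289]),.027,z0,z1,1),'deg')
cv2.imwrite("pics/c2.png",cv2.resize(im[130:250,130:290,::-1],None,fx=5,fy=5,interpolation=cv2.INTER_CUBIC))
E
```

```text
t 18.37 grasp [ 0.5361 -0.2862  0.1585] rot [-1.7995e+02 -1.0000e-02 -1.5460e+01] w 0.087 F [-0.2  1.1 -0.9]
shift [0.0008 0.0033 0.1005] turn 4.54
bottle 0.1089 203 [0.5484 0.3402 0.1049]
jar 0.0985 49 [0.5484 0.2521 0.0946]
caddy 0.1005 32 [ 0.5366 -0.2889  0.097 ]
paste 0.0391 254 [ 0.5557 -0.2264  0.0351]
(193, array([ 0.5352, -0.2899,  1.2016]), np.float64(0.0034643900017762882)) deg
(229, array([ 0.5353, -0.29  ,  1.2061]), np.float64(0.002983205042468933)) deg
(305, array([ 0.5353, -0.29  , -0.3674]), np.float64(0.0028730152003646568)) deg
```

View pics/c2.png

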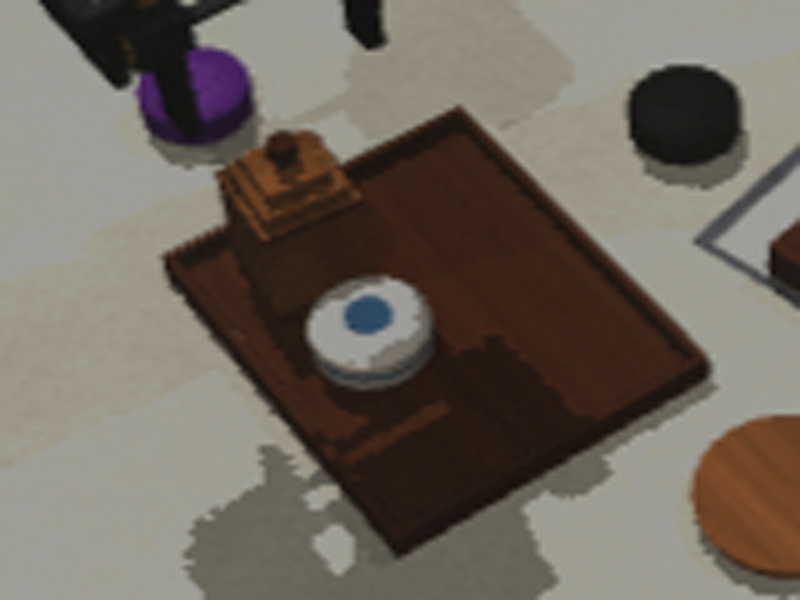

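The crop shows the caddy at about (285,215) in the crop, aligned slightly beyond the tray; the fit gives -21°. The paste box is clear at (370,330).

{"fn": "jog_arm", "kwargs": {
  "rows": [
    [0,0,0.0005,0,0,0,5.35],
    [0,0,0,0.03,0,0,0],
    [0,0,0,0.03,0,0,0],
    [0,0,0,0.02,0,0,0],
    [0,0,0,0.012,0,0,0],
    [0,0,0,0.008,0,0,0],
    [0,0,0,0,0,0,0],
    [0,0,0,0,0,0,0],
    [0,0,0,0,0,0,0],
    [0,0,0,0,0,0,0]
  ]
}}

```text
time_s: 19.25
tool_pos: [0.5358, -0.2895, 0.2238]
tool_rot: [180.0, -0.2, -21.0]
force: [0.5, 0.1, -0.2]
grip_width: 0.0867
```

{"fn": "jog_arm", "kwargs": {
  "rows": [
    [0.3,0,0,0,0,0,0],
    [0.4,0,0,0,0,0,0],
    [1,0,0,0,0,0,0],
    [1,0,0,0,0,0,0],
    [1,0,0,0,0,0,0],
    [1,0,0,0,0,0,0],
    [1,0,0,0,0,0,0]
  ]
}}

```text
time_s: 19.83
tool_pos: [0.5353, -0.2894, 0.2224]
tool_rot: [180.0, -0.0, -21.0]
force: [1.2, -0.5, 0.0]
grip_width: 0.054
```

```bash
python3 go.py .55 .16 .16 -21
```

```text
t 19.83 grasp [ 0.5354 -0.2894  0.0584] rot [ 1.800e+02 -4.000e-02 -2.101e+01] w 0.054 F [ 1.2 -0.5  0. ]
shift [-0.1474 -0.4248 -0.1018] turn -0.01
```

{"fn": "jog_arm", "kwargs": {
  "rows": [
    [1,0,0,-0.01,0,0,0],
    [1,0,0,-0.02,0,0,0],
    [1,0,0,-0.025,0,0,0],
    [1,0,0,-0.025,0,0,0],
    [1,0,0,-0.02,0,0,0],
    [1,-0.0036,-0.0103,0,0,0,0],
    [1,-0.0083,-0.0239,0,0,0,0],
    [1,-0.0119,-0.0342,0,0,0,0],
    [1,-0.0119,-0.0342,0,0,0,0],
    [1,-0.0119,-0.0342,0,0,0,0],
    [1,-0.0119,-0.0342,0,0,0,0],
    [1,-0.0119,-0.0342,0,0,0,0]
  ]
}}

```text
time_s: 20.83
tool_pos: [0.541, -0.0696, 0.3214]
tool_rot: [180.0, 0.1, -21.0]
force: [0.5, 1.3, -1.7]
grip_width: 0.0539
```

{"fn": "jog_arm", "kwargs": {
  "rows": [
    [1,-0.0119,-0.0342,0,0,0,0],
    [1,-0.0119,-0.0342,0,0,0,0],
    [1,-0.0119,-0.0342,0,0,0,0],
    [1,-0.0119,-0.0342,0,0,0,0],
    [1,-0.0119,-0.0342,0,0,0,0],
    [1,-0.0095,-0.0274,0,0,0,0],
    [1,-0.0048,-0.0137,0,0,0,0],
    [1,-0.0024,-0.0068,0,0,0,0],
    [1,0,0,0,0,0,0],
    [1,0,0,0,0,0,0],
    [1,0,0,0,0,0,0],
    [1,0,0,0,0,0,0]
  ]
}}

```text
time_s: 21.83
tool_pos: [0.5497, 0.1576, 0.3219]
tool_rot: [179.9, -0.0, -21.2]
force: [-0.3, -0.1, -2.3]
grip_width: 0.0534
```

{"fn": "jog_arm", "kwargs": {
  "rows": [
    [1,0,0,0.02,0,0,0],
    [1,0,0,0.025,0,0,0],
    [1,0,0,0.02,0,0,0],
    [1,0,0,0.015,0,0,0],
    [1,0,0,0.01,0,0,0],
    [1,0,0,0.007,0,0,0],
    [1,0,0,0.004,0,0,0],
    [1,0,0,0.0015,0,0,0],
    [1,0,0,0,0,0,0],
    [1,0,0,0,0,0,0],
    [1,0,0,0,0,0,0],
    [1,0,0,0.001,0,0,0]
  ]
}}

```text
time_s: 22.83
tool_pos: [0.5497, 0.1597, 0.2196]
tool_rot: [-180.0, -0.1, -21.0]
force: [-0.2, 1.0, -1.5]
grip_width: 0.0538
```

```bash
python3 go.py .55 .16 .0548 -21
```

```text
t 22.83 grasp [0.55   0.1598 0.0556] rot [-1.7996e+02 -9.0000e-02 -2.1010e+01] w 0.0538 F [-0.2  1.  -1.5]
shift [-0.0001 -0.0002  0.0008] turn -0.01
```

{"fn": "jog_arm", "kwargs": {
  "rows": [
    [1,0,0,0,0,0,0],
    [0.7,0,0,0,0,0,0],
    [0,0,0,0,0,0,0],
    [0,0,0,0,0,0,0],
    [0,0,0,0,0,0,0],
    [0,0,0,-0.02,0,0,0],
    [0,0,0,-0.03,0,0,0],
    [0,0,0,-0.03,0,0,0],
    [0,0,0,-0.02,0,0,0]
  ]
}}

```text
time_s: 23.58
tool_pos: [0.5498, 0.1601, 0.3216]
tool_rot: [-179.9, -0.1, -21.0]
force: [1.1, 1.1, -0.1]
grip_width: 0.0857
```

{"fn": "jog_arm", "kwargs": {
  "rows": [
    [0,0,0,0,0,0,7.05],
    [0,0,0,0,0,0,7.05],
    [0,0,0,0,0,0,7.05],
    [0,0,0,0,0,0,7.05],
    [0,0,0,0,0,0,7.05],
    [0,0,0,0,0,0,7.05],
    [0,0,0,0,0,0,7.05],
    [0,0,0,0,0,0,7.05],
    [0,0,0,0,0,0,7.05],
    [0,0,0,0,0,0,7.05],
    [0,0,0,0,0,0,7.05],
    [0,0,0,0,0,0,7.05]
  ]
}}

```text
time_s: 24.58
tool_pos: [0.5494, 0.1597, 0.3189]
tool_rot: [-180.0, 0.0, -105.9]
force: [0.5, 0.3, 0.0]
grip_width: 0.0872
```

{"fn": "jog_arm", "kwargs": {
  "rows": [
    [0,0.0344,-0.0102,0,0,0,0],
    [0,0.0344,-0.0102,0,0,0,0],
    [0,0.0344,-0.0102,0,0,0,0],
    [0,0.0344,-0.0102,0,0,0,0],
    [0,0.0344,-0.0102,0,0,0,0],
    [0,0.0344,-0.0102,0,0,0,0],
    [0,0.0344,-0.0102,0,0,0,0],
    [0,0.0344,-0.0102,0,0,0,0],
    [0,0.0344,-0.0102,0,0,0,0],
    [0,0.0344,-0.0102,0,0,0,0],
    [0,0.0172,-0.0051,0,0,0,0],
    [0,0.0101,-0.003,0,0,0,0]
  ]
}}

```text
time_s: 25.58
tool_pos: [0.5548, -0.2316, 0.3187]
tool_rot: [-180.0, -0.1, -105.9]
force: [0.4, -0.3, 0.7]
grip_width: 0.0872
```

{"fn": "jog_arm", "kwargs": {
  "rows": [
    [0,0,0,0,0,0,0],
    [0,0,0,0,0,0,0],
    [0,0,0,0,0,0,0],
    [0,0,0,0,0,0,0]
  ]
}}

```text
time_s: 25.92
tool_pos: [0.556, -0.2251, 0.3189]
tool_rot: [-180.0, 0.0, -105.4]
force: [-0.4, 0.5, -0.0]
grip_width: 0.0872
```

```bash
python3 - <<'E'
from meas import *
im,d=save("scene","scene3"); X=cloud("scene",d)[d>0]
for n,c,zm in(('bottle',(.55,.34),.115),('jar',(.55,.25),.115),('caddy',(.55,.16),.115),('paste',(.556,-.228),.05)):
    q=X[np.hypot(*(X[:,:2]-c).T)<.04]; q=q[q[:,2]<zm]; zt=q[:,2].max(); t=q[q[:,2]>zt-.008]; print(n,zt.round(4),len(t),((t.min(0)+t.max(0))/2).round(4),np.ptp(t,0).round(3))
E
python3 go.py .556 -.2275 .0295 -105.6
```

```text
bottle 0.1084 205 [0.5477 0.3401 0.1045] [0.03  0.03  0.008]
jar 0.0977 50 [0.5491 0.2517 0.0943] [0.016 0.014 0.007]
caddy 0.0984 41 [0.5481 0.1594 0.0948] [0.015 0.013 0.007]
paste 0.0387 308 [ 0.5561 -0.224   0.0347] [0.057 0.057 0.008]
t 25.97 grasp [ 0.556  -0.2254  0.1549] rot [-1.8000e+02  3.0000e-02 -1.0542e+02] w 0.0873 F [-0.5  0.5  0.2]
shift [ 0.0021 -0.0005  0.1254] turn 0.18
```

View pics/scene3.png

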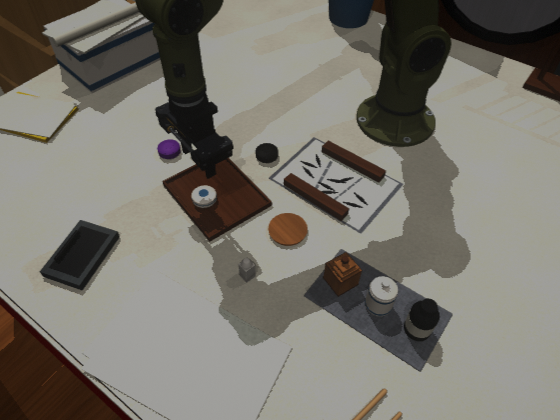

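All three stand upright on the mat at (343,272), (382,292) and (423,315). The paste box is alone in the tray at (203,196).

{"fn": "jog_arm", "kwargs": {
  "rows": [
    [0,0,0,0.03,0,0,0],
    [0,0,0,0.03,0,0,0],
    [0,0,0,0.025,0,0,0],
    [0,0,0,0.018,0,0,0],
    [0,0,0,0.01,0,0,0],
    [0,0,0,0.006,0,0,0],
    [0,0,0,0.004,0,0,0],
    [0,0,0,0.002,0,0,0],
    [0,0,0,0,0,0,0],
    [0,0,0,0,0,0,0],
    [0,0,0,0,0,0,0],
    [0,0,0,0,0,0,0]
  ]
}}

```text
time_s: 26.97
tool_pos: [0.5558, -0.2278, 0.1945]
tool_rot: [-179.9, -0.0, -105.6]
force: [-0.4, 0.0, 0.4]
grip_width: 0.0869
```

{"fn": "jog_arm", "kwargs": {
  "rows": [
    [0.2,0,0,0,0,0,0],
    [0.25,0,0,0,0,0,0],
    [0.3,0,0,0,0,0,0],
    [1,0,0,0,0,0,0],
    [1,0,0,0,0,0,0],
    [1,0,0,0,0,0,0],
    [1,0,0,0,0,0,0],
    [1,0,0,0,0,0,0]
  ],
  "grip_force": 25
}}

```text
time_s: 27.63
tool_pos: [0.5555, -0.2277, 0.1937]
tool_rot: [180.0, -0.0, -105.6]
force: [0.5, -0.1, 1.4]
grip_width: 0.0591
```

```bash
python3 go.py .504 -.0115 .1 -105.6
```

```text
t 27.63 grasp [ 0.5555 -0.2277  0.0297] rot [ 180.     -0.   -105.61] w 0.0591 F [ 0.5 -0.1  1.4]
shift [-0.1944  0.1078 -0.0703] turn -0.01
```

{"fn": "jog_arm", "kwargs": {
  "rows": [
    [1,0,0,-0.01,0,0,0],
    [1,0,0,-0.02,0,0,0],
    [1,0,0,-0.03,0,0,0],
    [1,0,0,-0.02,0,0,0],
    [1,0,0,-0.01,0,0,0],
    [1,0,0,0,0,0,0],
    [1,-0.0093,0.0051,0,0,0,0],
    [1,-0.0216,0.012,0,0,0,0],
    [1,-0.0309,0.0171,0,0,0,0],
    [1,-0.0309,0.0171,0,0,0,0],
    [1,-0.0309,0.0171,0,0,0,0],
    [1,-0.0309,0.0171,0,0,0,0]
  ]
}}

```text
time_s: 28.63
tool_pos: [0.5128, -0.0536, 0.2815]
tool_rot: [179.8, -0.0, -105.6]
force: [0.7, 1.2, -1.7]
grip_width: 0.059
```

{"fn": "jog_arm", "kwargs": {
  "rows": [
    [1,-0.0216,0.012,0,0,0,0],
    [1,-0.0124,0.0068,0,0,0,0],
    [1,-0.0062,0.0034,0,0,0,0],
    [1,0,0,0,0,0,0],
    [1,0,0,0,0,0,0],
    [1,0,0,0,0,0,0],
    [1,0,0,0,0,0,0],
    [1,0,0,0,0,0,0]
  ]
}}

```text
time_s: 29.3
tool_pos: [0.5043, -0.0124, 0.2835]
tool_rot: [180.0, -0.0, -105.7]
force: [0.5, 0.6, -1.5]
grip_width: 0.0589
```

```bash
python3 go.py .5045 -.0115 .0343 -105.6;python3 - <<'E'
from meas import *
im,d=save("scene","scene4"); X=cloud("scene",d)[d>0]
s=X[np.hypot(*(X[:,:2]-[.504,-.0115]).T)<.06]; s=s[(s[:,2]>.009)&(s[:,2]<.03)]; print(len(s),s[:,:2].min(0),s[:,:2].max(0))
k=[o for o in outline_of("scene","stand")]; 
for o in k:
  m=o["pixels"]; w=np.array([atz("scene",p,.012)[:2] for p in np.argwhere(m)]); print(o["conf"],w.min(0),w.max(0),(w.min(0)+w.max(0))/2)
E
```

```text
t 29.3 grasp [ 0.5043 -0.0124  0.1195] rot [ 1.7999e+02 -1.0000e-02 -1.0573e+02] w 0.0589 F [ 0.5  0.6 -1.5]
shift [-0.001   0.      0.0852] turn -0.13
946 [ 0.4589 -0.0569] [0.5495 0.0338]
0.7 [ 0.4603 -0.0567] [0.5512 0.0316] [ 0.5058 -0.0125]
```

{"fn": "jog_arm", "kwargs": {
  "rows": [
    [1,0,0,0.02,0,0,0],
    [1,0,0,0.025,0,0,0],
    [1,0,0,0.015,0,0,0],
    [1,0,0,0.01,0,0,0],
    [1,0,0,0.007,0,0,0],
    [1,0,0,0.004,0,0,0],
    [1,0,0,0.0025,0,0,0],
    [1,0,0,0.001,0,0,0],
    [1,0,0,0,0,0,0],
    [1,0,0,0,0,0,0],
    [1,0,0,0,0,0,0],
    [1,0,0,0.001,0,0,0]
  ]
}}

```text
time_s: 30.4
tool_pos: [0.5045, -0.0112, 0.1988]
tool_rot: [-179.9, -0.0, -105.6]
force: [0.2, 0.2, -1.8]
grip_width: 0.0591
```

```bash
python3 go.py .504 -.0115 .0343 -105.6
```

```text
t 30.4 grasp [ 0.5047 -0.0112  0.0348] rot [-179.93   -0.   -105.61] w 0.0591 F [ 0.2  0.2 -1.8]
shift [0.0004 0.0006 0.0005] turn -0.01
```

{"fn": "jog_arm", "kwargs": {
  "rows": [
    [1,0,0,0,0,0,0],
    [0.7,0,0,0,0,0,0],
    [0,0,0,0,0,0,0],
    [0,0,0,0,0,0,0],
    [0,0,0,0,0,0,0],
    [0,0,0,-0.01,0,0,0],
    [0,0,0,-0.025,0,0,0],
    [0,0,0,-0.03,0,0,0],
    [0,0,0,-0.03,0,0,0],
    [0,0,0,-0.025,0,0,0]
  ]
}}

```text
time_s: 31.23
tool_pos: [0.5044, -0.0109, 0.3212]
tool_rot: [-179.9, 0.0, -105.6]
force: [0.8, -0.9, 0.2]
grip_width: 0.0865
```

{"fn": "jog_arm", "kwargs": {
  "rows": [
    [0,0,0,0,0,0,-7.05],
    [0,0,0,0,0,0,-7.05],
    [0,0,0,0,0,0,-7.05],
    [0,0,0,0,0,0,-7.05],
    [0,0,0,0,0,0,-7.05],
    [0,0,0,0,0,0,-7.05],
    [0,0,0,0,0,0,-7.05],
    [0,0,0,0,0,0,-7.05],
    [0,0,0,0,0,0,-7.05],
    [0,0,0,0,0,0,-7.05],
    [0,0,0,0,0,0,-7.05],
    [0,0,0,0,0,0,-7.05]
  ]
}}

```text
time_s: 32.23
tool_pos: [0.5042, -0.011, 0.3191]
tool_rot: [180.0, -0.1, -20.6]
force: [0.3, 0.8, -0.0]
grip_width: 0.0873
```

{"fn": "jog_arm", "kwargs": {
  "rows": [
    [0,-0.0037,-0.0338,0,0,0,0],
    [0,-0.0037,-0.0338,0,0,0,0],
    [0,-0.0037,-0.0338,0,0,0,0],
    [0,-0.0037,-0.0338,0,0,0,0],
    [0,-0.0026,-0.0237,0,0,0,0],
    [0,-0.0018,-0.0169,0,0,0,0],
    [0,0,0,0,0,0,0],
    [0,0,0,0,0,0,0],
    [0,0,0,0,0,0,0],
    [0,0,0,0,0,0,0],
    [0,0,0,0,0,0,0]
  ]
}}

```text
time_s: 33.15
tool_pos: [0.5493, 0.1582, 0.3183]
tool_rot: [179.9, -0.0, -21.1]
force: [0.1, 0.5, -0.1]
grip_width: 0.0874
```

```bash
python3 go.py .5498 .1598 .0545 -21
python3 - <<'E'
from meas import *
im,d=save("scene","scene5"); X=cloud("scene",d)[d>0]
q=X[np.hypot(*(X[:,:2]-[.504,-.0115]).T)<.05]; t=q[q[:,2]>.03]; print(t[:,2].max(),((t.min(0)+t.max(0))/2).round(4),np.ptp(t,0).round(3)); print(status.get_obs()["qpos"].round(1))
im,d=save("top","top5")
for o in outline_of("top","paste_box_c"):
  w=np.array([atz("top",p,.036)[:2] for p in np.argwhere(o["pixels"])]); print(o["conf"],(w.min(0)+w.max(0))/2)
E
```

```text
t 33.15 grasp [0.5494 0.1581 0.1543] rot [ 1.7994e+02 -3.0000e-02 -2.1140e+01] w 0.0874 F [ 0.1  0.5 -0.1]
shift [-0.0003 -0.0019  0.0998] turn -0.14
0.0416295602314154 [ 0.5031 -0.0093  0.0359] [0.06  0.06  0.012]
[ 15.3  16.2 -39.5  99.7  11.1  68.1 -48.4]
0.81 [ 0.3385 -0.1993]
0.57 [ 0.5022 -0.0096]
0.56 [ 0.4805 -0.411 ]
```

View pics/scene5.png

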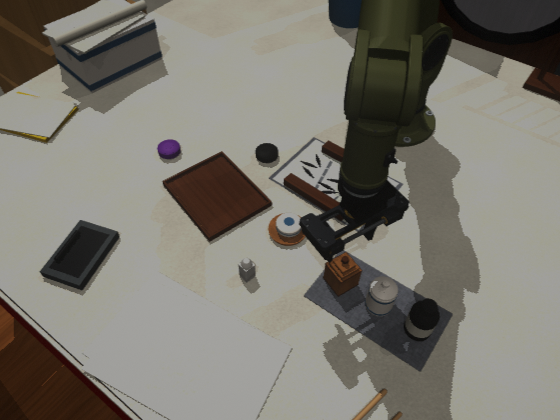

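The paste box sits centred on the stand at (288,226), within about 2 mm of its middle by depth; the gripper is above the caddy. Now I'll return the caddy.

{"fn": "jog_arm", "kwargs": {
  "rows": [
    [0,0,0,0.03,0,0,0],
    [0,0,0,0.03,0,0,0],
    [0,0,0,0.02,0,0,0],
    [0,0,0,0.012,0,0,0],
    [0,0,0,0.0075,0,0,0],
    [0,0,0,0,0,0,0],
    [0,0,0,0,0,0,0],
    [0,0,0,0,0,0,0],
    [0,0,0,0,0,0,0],
    [0.3,0,0,0,0,0,0],
    [0.4,0,0,0,0,0,0],
    [1,0,0,0,0,0,0]
  ],
  "grip_force": 30
}}

```text
time_s: 34.3
tool_pos: [0.5494, 0.1599, 0.2192]
tool_rot: [-180.0, -0.0, -21.0]
force: [-0.4, 0.4, 0.6]
grip_width: 0.0743
```

{"fn": "jog_arm", "kwargs": {
  "rows": [
    [1,0,0,0,0,0,0],
    [1,0,0,0,0,0,0],
    [1,0,0,0,0,0,0],
    [1,0,0,0,0,0,0],
    [1,0,0,0,0,0,0]
  ]
}}

```text
time_s: 34.72
tool_pos: [0.5493, 0.1598, 0.2187]
tool_rot: [180.0, -0.0, -21.0]
force: [0.2, -0.0, -0.1]
grip_width: 0.0538
```

```bash
python3 go.py .5355 -.2894 .16 -21
```

```text
t 34.72 grasp [0.5493 0.1598 0.0547] rot [179.99  -0.   -21.01] w 0.0538 F [ 0.2 -0.  -0.1]
shift [ 0.1481  0.4243 -0.1052] turn -0.01
```

{"fn": "jog_arm", "kwargs": {
  "rows": [
    [1,0,0,-0.01,0,0,0],
    [1,0,0,-0.02,0,0,0],
    [1,0,0,-0.025,0,0,0],
    [1,0,0,-0.025,0,0,0],
    [1,0,0,-0.02,0,0,0],
    [1,0.0036,0.0103,0,0,0,0],
    [1,0.0084,0.0239,0,0,0,0],
    [1,0.0119,0.0342,0,0,0,0],
    [1,0.0119,0.0342,0,0,0,0],
    [1,0.0119,0.0342,0,0,0,0],
    [1,0.0119,0.0342,0,0,0,0],
    [1,0.0119,0.0342,0,0,0,0]
  ]
}}

```text
time_s: 35.72
tool_pos: [0.5414, -0.0598, 0.3179]
tool_rot: [179.9, 0.1, -21.0]
force: [0.4, 0.0, -1.7]
grip_width: 0.0536
```

{"fn": "jog_arm", "kwargs": {
  "rows": [
    [1,0.0119,0.0342,0,0,0,0],
    [1,0.0119,0.0342,0,0,0,0],
    [1,0.0119,0.0342,0,0,0,0],
    [1,0.0119,0.0342,0,0,0,0],
    [1,0.0119,0.0342,0,0,0,0],
    [1,0.0096,0.0274,0,0,0,0],
    [1,0.005,0.0138,0,0,0,0],
    [1,0.0024,0.0068,0,0,0,0],
    [1,0,0,0,0,0,0],
    [1,0,0,0,0,0,0],
    [1,0,0,0,0,0,0],
    [1,0,0,0,0,0,0]
  ]
}}

```text
time_s: 36.72
tool_pos: [0.536, -0.2868, 0.3189]
tool_rot: [-180.0, 0.0, -20.8]
force: [0.1, -0.4, -1.2]
grip_width: 0.0538
```

{"fn": "jog_arm", "kwargs": {
  "rows": [
    [1,0,0,0.02,0,0,0],
    [1,0,0,0.025,0,0,0],
    [1,0,0,0.02,0,0,0],
    [1,0,0,0.012,0,0,0],
    [1,0,0,0.008,0,0,0],
    [1,0,0,0.005,0,0,0],
    [1,0,0,0.0025,0,0,0],
    [1,0,0,0.001,0,0,0],
    [1,0,0,0,0,0,0],
    [1,0,0,0,0,0,0],
    [1,0,0,0,0,0,0],
    [1,0,0,0.001,0,0,0]
  ]
}}

```text
time_s: 37.72
tool_pos: [0.5356, -0.2894, 0.225]
tool_rot: [180.0, -0.1, -21.0]
force: [0.4, -0.4, -2.1]
grip_width: 0.0536
```

```bash
python3 go.py .5355 -.2894 .0592 -21
```

```text
t 37.72 grasp [ 0.5358 -0.2896  0.061 ] rot [ 1.7998e+02 -8.0000e-02 -2.1010e+01] w 0.0536 F [ 0.4 -0.4 -2.1]
shift [-0.0004 -0.      0.0018] turn -0.01
```

{"fn": "jog_arm", "kwargs": {
  "rows": [
    [1,0,0,0.001,0,0,0],
    [1,0,0,0,0,0,0],
    [1,0,0,0,0,0,0],
    [0.7,0,0,0,0,0,0],
    [0,0,0,0,0,0,0],
    [0,0,0,0,0,0,0],
    [0,0,0,0,0,0,0],
    [0,0,0,-0.02,0,0,0],
    [0,0,0,-0.03,0,0,0],
    [0,0,0,-0.03,0,0,0],
    [0,0,0,-0.02,0,0,0],
    [0,0,0,0,0,0,-5.35]
  ]
}}

```text
time_s: 38.72
tool_pos: [0.5371, -0.2896, 0.3292]
tool_rot: [179.8, -0.5, -15.6]
force: [0.7, -0.0, -0.4]
grip_width: 0.0865
```

{"fn": "jog_arm", "kwargs": {
  "rows": [
    [0,-0.0086,-0.0342,0,0,0,0],
    [0,-0.0086,-0.0342,0,0,0,0],
    [0,-0.0086,-0.0342,0,0,0,0],
    [0,-0.0086,-0.0342,0,0,0,0],
    [0,-0.0086,-0.0342,0,0,0,0],
    [0,-0.0086,-0.0342,0,0,0,0],
    [0,-0.0086,-0.0342,0,0,0,0],
    [0,-0.0086,-0.0342,0,0,0,0],
    [0,-0.0086,-0.0342,0,0,0,0],
    [0,-0.0086,-0.0342,0,0,0,0],
    [0,-0.0086,-0.0342,0,0,0,0],
    [0,-0.0086,-0.0342,0,0,0,0]
  ]
}}

```text
time_s: 39.72
tool_pos: [0.5466, 0.1355, 0.3237]
tool_rot: [180.0, -0.1, -15.7]
force: [0.4, -0.5, -0.5]
grip_width: 0.0873
```

{"fn": "jog_arm", "kwargs": {
  "rows": [
    [0,-0.0086,-0.0342,0,0,0,0],
    [0,-0.0086,-0.0342,0,0,0,0],
    [0,-0.0069,-0.0274,0,0,0,0],
    [0,-0.0043,-0.0171,0,0,0,0],
    [0,0,0,0,0,0,0],
    [0,0,0,0,0,0,0],
    [0,0,0,0,0,0,0],
    [0,0,0,0,0,0,0],
    [0,0,0,0,0,0,0],
    [0,0,0,0,0,0,0]
  ]
}}

```text
time_s: 40.55
tool_pos: [0.5503, 0.2489, 0.3233]
tool_rot: [180.0, -0.0, -15.8]
force: [-0.2, -0.6, 1.0]
grip_width: 0.0872
```

```bash
python3 go.py .5500 .2505 .058 -15.65
python3 - <<'E'
from meas import *
C=clouds(); 
for cam in C:
    im,X,ok=C[cam]; X=X[ok]
    q=X[np.hypot(*(X[:,:2]-[.536,-.289]).T)<.028]; zt=q[:,2].max(); t=q[q[:,2]>zt-.008]; print(cam,zt,((t.min(0)+t.max(0))/2).round(4))
    print(side(X,np.array([.536,-.289]),.027,.02,.06,1))
E
```

```text
t 40.55 grasp [0.5503 0.2487 0.1593] rot [ 1.7997e+02 -3.0000e-02 -1.5780e+01] w 0.0872 F [-0.2 -0.6  1. ]
shift [-0.0008 -0.0017  0.1013] turn -0.13
scene 0.10165919586471395 [ 0.5337 -0.2893  0.0977]
(309, array([ 0.5331, -0.2893,  1.211 ]), np.float64(0.0012508970689589292))
top 0.10403624857378335 [ 0.5333 -0.2882  0.1001]
(120, array([ 0.5341, -0.2883, -0.3672]), np.float64(0.00198086932048106))
```

{"fn": "jog_arm", "kwargs": {
  "rows": [
    [0,0,0,0.03,0,0,0],
    [0,0,0,0.03,0,0,0],
    [0,0,0,0.02,0,0,0],
    [0,0,0,0.012,0,0,0],
    [0,0,0,0.009,0,0,0],
    [0,0,0,0,0,0,0],
    [0,0,0,0,0,0,0],
    [0,0,0,0,0,0,0],
    [0,0,0,0,0,0,0],
    [0.3,0,0,0,0,0,0],
    [0.4,0,0,0,0,0,0],
    [1,0,0,0,0,0,0]
  ]
}}

```text
time_s: 41.65
tool_pos: [0.55, 0.2502, 0.2227]
tool_rot: [-180.0, -0.0, -15.7]
force: [-0.4, 0.5, 0.4]
grip_width: 0.0738
```

{"fn": "jog_arm", "kwargs": {
  "rows": [
    [1,0,0,0,0,0,0],
    [1,0,0,0,0,0,0],
    [1,0,0,0,0,0,0],
    [1,0,0,0,0,0,0],
    [1,0,0,0,0,0,0]
  ]
}}

```text
time_s: 42.07
tool_pos: [0.5498, 0.2502, 0.2222]
tool_rot: [180.0, 0.0, -15.7]
force: [-0.3, -0.2, 0.3]
grip_width: 0.0555
```

```bash
python3 go.py .4935 -.2125 .16 -15.65
```

```text
t 42.07 grasp [0.5498 0.2502 0.0582] rot [ 1.7999e+02  1.0000e-02 -1.5660e+01] w 0.0555 F [-0.3 -0.2  0.3]
shift [ 0.0706  0.4607 -0.1017] turn -0.01
```

{"fn": "jog_arm", "kwargs": {
  "rows": [
    [1,0,0,-0.01,0,0,0],
    [1,0,0,-0.02,0,0,0],
    [1,0,0,-0.025,0,0,0],
    [1,0,0,-0.025,0,0,0],
    [1,0,0,-0.02,0,0,0],
    [1,0.0016,0.0102,0,0,0,0],
    [1,0.0037,0.0239,0,0,0,0],
    [1,0.0052,0.0341,0,0,0,0],
    [1,0.0052,0.0341,0,0,0,0],
    [1,0.0052,0.0341,0,0,0,0],
    [1,0.0052,0.0341,0,0,0,0],
    [1,0.0052,0.0341,0,0,0,0]
  ]
}}

```text
time_s: 43.07
tool_pos: [0.5235, 0.0422, 0.321]
tool_rot: [179.9, 0.1, -15.7]
force: [0.0, -0.4, -2.5]
grip_width: 0.0552
```

{"fn": "jog_arm", "kwargs": {
  "rows": [
    [1,0.0052,0.0341,0,0,0,0],
    [1,0.0052,0.0341,0,0,0,0],
    [1,0.0052,0.0341,0,0,0,0],
    [1,0.0052,0.0341,0,0,0,0],
    [1,0.0052,0.0341,0,0,0,0],
    [1,0.0052,0.0341,0,0,0,0],
    [1,0.0042,0.0273,0,0,0,0],
    [1,0.0026,0.0171,0,0,0,0],
    [1,0.0012,0.0071,0,0,0,0],
    [1,0,0,0,0,0,0],
    [1,0,0,0,0,0,0],
    [1,0,0,0,0,0,0]
  ]
}}

```text
time_s: 44.07
tool_pos: [0.4937, -0.2105, 0.3219]
tool_rot: [-179.9, 0.0, -15.5]
force: [0.3, -0.6, -1.1]
grip_width: 0.0553
```

{"fn": "jog_arm", "kwargs": {
  "rows": [
    [1,0,0,0.02,0,0,0],
    [1,0,0,0.025,0,0,0],
    [1,0,0,0.02,0,0,0],
    [1,0,0,0.012,0,0,0],
    [1,0,0,0.008,0,0,0],
    [1,0,0,0.005,0,0,0],
    [1,0,0,0.0025,0,0,0],
    [1,0,0,0.001,0,0,0],
    [1,0,0,0.001,0,0,0],
    [1,0,0,0,0,0,0],
    [1,0,0,0,0,0,0],
    [1,0,0,0.001,0,0,0]
  ]
}}

```text
time_s: 45.07
tool_pos: [0.4937, -0.2127, 0.2274]
tool_rot: [180.0, -0.1, -15.7]
force: [0.6, -0.1, -2.2]
grip_width: 0.0555
```

```bash
python3 go.py .4935 -.2125 .0627 -15.65
```

```text
t 45.07 grasp [ 0.4939 -0.2128  0.0634] rot [ 1.7998e+02 -7.0000e-02 -1.5670e+01] w 0.0555 F [ 0.6 -0.1 -2.2]
shift [-0.0005 -0.0002  0.0007] turn -0.02
```

{"fn": "jog_arm", "kwargs": {
  "rows": [
    [1,0,0,0,0,0,0],
    [1,0,0,0,0,0,0],
    [0.7,0,0,0,0,0,0],
    [0,0,0,0,0,0,0],
    [0,0,0,0,0,0,0],
    [0,0,0,0,0,0,0],
    [0,0,0,-0.02,0,0,0],
    [0,0,0,-0.03,0,0,0],
    [0,0,0,-0.03,0,0,0],
    [0,0,0,-0.02,0,0,0]
  ]
}}

```text
time_s: 45.9
tool_pos: [0.4941, -0.2125, 0.3298]
tool_rot: [180.0, -0.2, -15.6]
force: [0.1, -0.5, 0.5]
grip_width: 0.0857
```

{"fn": "jog_arm", "kwargs": {
  "rows": [
    [0,-0.006,-0.0342,0,0,0,0],
    [0,-0.006,-0.0342,0,0,0,0],
    [0,-0.006,-0.0342,0,0,0,0],
    [0,-0.006,-0.0342,0,0,0,0],
    [0,-0.006,-0.0342,0,0,0,0],
    [0,-0.006,-0.0342,0,0,0,0],
    [0,-0.006,-0.0342,0,0,0,0],
    [0,-0.006,-0.0342,0,0,0,0],
    [0,-0.006,-0.0342,0,0,0,0],
    [0,-0.006,-0.0342,0,0,0,0],
    [0,-0.006,-0.0342,0,0,0,0],
    [0,-0.006,-0.0342,0,0,0,0]
  ]
}}

```text
time_s: 46.9
tool_pos: [0.5349, 0.2038, 0.3272]
tool_rot: [-180.0, -0.1, -15.7]
force: [0.7, 0.0, 0.2]
grip_width: 0.0873
```

{"fn": "jog_arm", "kwargs": {
  "rows": [
    [0,-0.006,-0.0342,0,0,0,0],
    [0,-0.006,-0.0342,0,0,0,0],
    [0,-0.006,-0.0342,0,0,0,0],
    [0,-0.0042,-0.0239,0,0,0,0],
    [0,-0.0018,-0.0103,0,0,0,0],
    [0,0,0,0,0,0,0],
    [0,0,0,0,0,0,0],
    [0,0,0,0,0,0,0],
    [0,0,0,0,0,0,0],
    [0,0,0,0,0,0,0]
  ]
}}

```text
time_s: 47.73
tool_pos: [0.5494, 0.3384, 0.3268]
tool_rot: [179.9, -0.1, -15.8]
force: [0.4, -0.4, 0.9]
grip_width: 0.0868
```

```bash
python3 go.py .5492 .3402 .0605 -15.65
python3 - <<'E'
from meas import *
C=clouds(); 
for cam in C:
    im,X,ok=C[cam]; X=X[ok]
    for n,c in (('jar',(.492,-.211)),('bottle',(.549,.34))):
        q=X[np.hypot(*(X[:,:2]-c).T)<.028]; q=q[q[:,2]<.115]; zt=q[:,2].max(); t=q[q[:,2]>zt-.008]; print(cam,n,zt,((t.min(0)+t.max(0))/2).round(4))
    print(side(X,np.array([.492,-.211]),.028,.015,.072))
E
```

```text
t 47.73 grasp [0.5495 0.3382 0.1628] rot [ 1.7994e+02 -5.0000e-02 -1.5810e+01] w 0.0868 F [ 0.4 -0.4  0.9]
shift [-0.0009 -0.002   0.1023] turn -0.16
scene jar 0.10130660664982027 [ 0.4916 -0.2103  0.0974]
scene bottle 0.09401078807253826 [0.5571 0.3457 0.09  ]
(365, array([ 0.4913, -0.2113]), np.float64(0.0012539771668399484))
top jar 0.10411597679173568 [ 0.4922 -0.2113  0.1002]Traceback (most recent call last):
  File "<stdin>", line 6, in <module>
    return umr_maximum(a, axis, None, out, keepdims, initial, where)
ValueError: zero-size array to reduction operation maximum which has no identity
```

{"fn": "jog_arm", "kwargs": {
  "rows": [
    [0,0,0,0.03,0,0,0],
    [0,0,0,0.03,0,0,0],
    [0,0,0,0.02,0,0,0],
    [0,0,0,0.013,0,0,0],
    [0,0,0,0.009,0,0,0],
    [0,0,0,0,0,0,0],
    [0,0,0,0,0,0,0],
    [0,0,0,0,0,0,0],
    [0,0,0,0,0,0,0],
    [0.3,0,0,0,0,0,0],
    [0.4,0,0,0,0,0,0],
    [1,0,0,0,0,0,0]
  ]
}}

```text
time_s: 48.83
tool_pos: [0.5488, 0.3404, 0.2252]
tool_rot: [-180.0, -0.0, -15.7]
force: [-0.7, -0.0, 0.8]
grip_width: 0.0742
```

{"fn": "jog_arm", "kwargs": {
  "rows": [
    [1,0,0,0,0,0,0],
    [1,0,0,0,0,0,0],
    [1,0,0,0,0,0,0],
    [1,0,0,0,0,0,0],
    [1,0,0,0,0,0,0]
  ]
}}

```text
time_s: 49.25
tool_pos: [0.549, 0.3402, 0.2248]
tool_rot: [-180.0, -0.0, -15.7]
force: [0.9, -0.5, 0.6]
grip_width: 0.0532
```

```bash
python3 go.py .5752 -.1645 .16 -15.65
```

```text
t 49.25 grasp [0.5491 0.3402 0.0608] rot [-1.7999e+02 -4.0000e-02 -1.5670e+01] w 0.0532 F [ 0.9 -0.5  0.6]
shift [ 0.1615  0.4788 -0.0991] turn -0.02
```

{"fn": "jog_arm", "kwargs": {
  "rows": [
    [1,0,0,-0.01,0,0,0],
    [1,0,0,-0.02,0,0,0],
    [1,0,0,-0.025,0,0,0],
    [1,0,0,-0.025,0,0,0],
    [1,0,0,-0.02,0,0,0],
    [1,0.0035,0.0103,0,0,0,0],
    [1,0.0081,0.0239,0,0,0,0],
    [1,0.0115,0.0342,0,0,0,0],
    [1,0.0115,0.0342,0,0,0,0],
    [1,0.0115,0.0342,0,0,0,0],
    [1,0.0115,0.0342,0,0,0,0],
    [1,0.0115,0.0342,0,0,0,0]
  ]
}}

```text
time_s: 50.25
tool_pos: [0.5587, 0.1212, 0.3229]
tool_rot: [179.9, 0.2, -15.7]
force: [1.3, -0.8, -3.6]
grip_width: 0.0529
```

{"fn": "jog_arm", "kwargs": {
  "rows": [
    [1,0.0115,0.0342,0,0,0,0],
    [1,0.0115,0.0342,0,0,0,0],
    [1,0.0115,0.0342,0,0,0,0],
    [1,0.0115,0.0342,0,0,0,0],
    [1,0.0115,0.0342,0,0,0,0],
    [1,0.0115,0.0342,0,0,0,0],
    [1,0.0115,0.0342,0,0,0,0],
    [1,0.0083,0.0239,0,0,0,0],
    [1,0.0036,0.0103,0,0,0,0],
    [1,0,0,0,0,0,0],
    [1,0,0,0,0,0,0],
    [1,0,0,0,0,0,0]
  ]
}}

```text
time_s: 51.25
tool_pos: [0.5747, -0.1621, 0.324]
tool_rot: [-179.9, 0.1, -15.5]
force: [-0.1, 0.7, -3.7]
grip_width: 0.0531
```

{"fn": "jog_arm", "kwargs": {
  "rows": [
    [1,0,0,0.02,0,0,0],
    [1,0,0,0.025,0,0,0],
    [1,0,0,0.02,0,0,0],
    [1,0,0,0.012,0,0,0],
    [1,0,0,0.008,0,0,0],
    [1,0,0,0.005,0,0,0],
    [1,0,0,0.0025,0,0,0],
    [1,0,0,0.001,0,0,0],
    [1,0,0,0.001,0,0,0],
    [1,0,0,0,0,0,0],
    [1,0,0,0,0,0,0],
    [1,0,0,0.001,0,0,0]
  ]
}}

```text
time_s: 52.25
tool_pos: [0.5753, -0.1644, 0.23]
tool_rot: [180.0, -0.1, -15.7]
force: [0.4, 0.1, -3.5]
grip_width: 0.0528
```

```bash
python3 go.py .5752 -.1645 .0653 -15.65
```

```text
t 52.25 grasp [ 0.5755 -0.1645  0.066 ] rot [ 1.7999e+02 -8.0000e-02 -1.5660e+01] w 0.0528 F [ 0.4  0.1 -3.5]
shift [-0.0003  0.0001  0.0007] turn -0.01
```

{"fn": "jog_arm", "kwargs": {
  "rows": [
    [1,0,0,0,0,0,0],
    [1,0,0,0,0,0,0],
    [0.7,0,0,0,0,0,0],
    [0,0,0,0,0,0,0],
    [0,0,0,0,0,0,0],
    [0,0,0,0,0,0,0],
    [0,0,0,-0.02,0,0,0],
    [0,0,0,-0.03,0,0,0],
    [0,0,0,-0.03,0,0,0],
    [0,0,0,-0.035,0,0,0],
    [0,0,0,-0.035,0,0,0]
  ]
}}

```text
time_s: 53.17
tool_pos: [0.5748, -0.164, 0.3811]
tool_rot: [180.0, -0.0, -15.6]
force: [0.9, -0.4, 0.5]
grip_width: 0.0862
```

{"fn": "jog_arm", "kwargs": {
  "rows": [
    [0,-0.01,-0.0342,0,0,0,0],
    [0,-0.01,-0.0342,0,0,0,0],
    [0,-0.01,-0.0342,0,0,0,0],
    [0,-0.01,-0.0342,0,0,0,0],
    [0,-0.01,-0.0342,0,0,0,0],
    [0,-0.01,-0.0342,0,0,0,0],
    [0,-0.01,-0.0342,0,0,0,0],
    [0,-0.01,-0.0342,0,0,0,0],
    [0,-0.01,-0.0342,0,0,0,0],
    [0,-0.01,-0.0342,0,0,0,0],
    [0,-0.005,-0.02,0,0,0,0],
    [0,0,0,0,0,0,0]
  ]
}}

```text
time_s: 54.17
tool_pos: [0.5697, 0.2193, 0.3802]
tool_rot: [-179.7, 0.0, -15.1]
force: [-1.6, 0.9, 0.3]
grip_width: 0.0871
```

Run:
```python
from meas import *
C=clouds(); 
for cam in C:
    im,X,ok=C[cam]; X=X[ok]; cv2.imwrite(f"pics/{cam}9.png",im[...,::-1])
    for n,c in (('jar',(.492,-.211)),('bottle',(.574,-.164)),('caddy',(.536,-.289)),('paste',(.504,-.0115)),('seal',(.651,-.006))):
        q=X[np.hypot(*(X[:,:2]-c).T)<.028]; q=q[q[:,2]<.12]
        if len(q)==0: continue
        zt=q[:,2].max(); t=q[q[:,2]>zt-.008]; print(cam,n,zt.round(4),((t.min(0)+t.max(0))/2).round(4))
print(landmark_of("top","seal_c")[:1],landmark_of("top","paperweight_c")[:1])
```

```text
scene jar 0.1009 [ 0.4926 -0.21    0.0976]
scene bottle 0.1117 [ 0.5738 -0.1637  0.1078]
scene caddy 0.0999 [ 0.5339 -0.2884  0.0961]
scene paste 0.0426 [ 0.5036 -0.01    0.0386]
scene seal 0.0636 [ 0.6567 -0.0099  0.0596]
top jar 0.1039 [ 0.4924 -0.2114  0.1   ]
top bottle 0.1137 [ 0.5738 -0.164   0.1097]
top caddy 0.1034 [ 0.5337 -0.288   0.0994]
top paste 0.044 [ 0.5044 -0.0108  0.04  ]
top seal 0.0649 [ 0.6541 -0.011   0.0609]
[] [{'position': [254.4, 273.2], 'conf': 0.96}]
```

View pics/scene9.png

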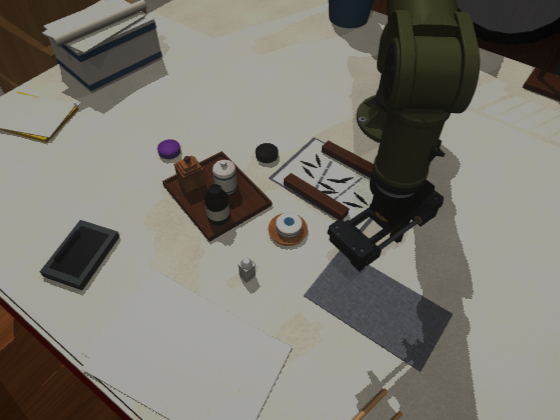

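The picture shows bottle (217,203), jar (225,175) and caddy (190,172) upright in the tray, the paste box centred on the stand (288,225), the mat empty, and the seal and paperweights in place.

```bash
python3 -c "
from h import *
print(env.sign_off())"
```

```text
the job is handed in; nothing more can be done
None
```

The job is done and handed in at about 54 s. I stood the bottle, jar and caddy on the mat, set the paste box on the round stand, then put the caddy, jar and bottle back in that order.

- **Put back in the tray:** depth readings from both cameras put the bottle and jar within about 1 mm of where they stood at the start. The caddy is about 2 mm off in x, at about its starting angle. All three are upright.
- **Paste box:** it is within about 1–2 mm of the middle of the stand.
- **Seal and paperweights:** the last picture shows them where they were. The seal's depth reading after the job is (0.655, -0.010). Before the job the network put it at (0.651, -0.006), or (0.654, -0.015) from the other camera. The network missed the seal in the last top view, so there is no like-for-like check. The arm did not go down near it.
- **Forces:** every reading stayed below 5 N.

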